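Load a bush on the ratchet index table and index it to the gauge head

ROBOT

A 6-joint arm with a two-finger parallel gripper is mounted at the origin on a cart in front of the work surface, level with it; the furniture and walls round the work are solid. World frame = base frame: x ahead of the robot, y to its left, z up, the work surface at z = 0. Lengths are in m, angles in rad, forces in N, time in s.
With the tool pointing down it reaches from about 0.275 to 0.825 m from the base axis. Payload 4.9 kg.
Tool frame: the origin (TCP) lies midway between the tips of the shut fingers; the grasp point (between the pads) lies 19 mm behind it (grip_point_offset is the distance from the TCP to the grasp point, in m); z points along the fingers, x is the direction in which the jaws open and shut, and the axes are right-handed (so a half turn about z gives the same grasp; the last joint's range is limited). The gripper opens to 85 mm and grips with 20 to 120 N. Pads are 22 mm wide; open, the fingers measure 114 mm over their backs; the gripper's body (76 mm by 85 mm) begins 54 mm behind the grasp point. The pads swing forward as they close: fully open they stand 13 mm farther back than shut.
Start: joints at [1.034, 0.326, -0.193, 1.052, 0, 1.437], TCP at [0.216, 0.506, 0.194] pointing down, gripper open.
Joint ranges: [-2.65, 2.65], [-0.97, 1.79], [-1.3, 1.35], [-1.93, 2.1], [-1.47, 1.37], [-3.14, 3.14]. Speed limits (rad/s): [2.57, 2.57, 3.14, 3.14, 3.14, 3.14].

INTERFACE

Orientations are given as a rotation vector (axis times angle).
In Python, from cell import * gives the robot as it stands. Calls block until the motion is done:
- movep(position, orientation): joint-space move of the TCP to a pose.
- move_l(position, velocity=0.15, rot=None, until_force=None): straight line of the TCP; rot=None keeps the orientation; velocity is the mean speed in m/s. With until_force (N) it stops when the force on the tool has changed by that much, and returns True; else False.
- set_joints(angles): joint-space move.
- let_go() and grab(newtons=None): open the fingers fully, or close them until they stop; newtons is the grip in N (None keeps the last).
- sleep(seconds).
- ik(position, orientation): joint angles nearest the present ones, or None.
- get_state(): the state.
- grab_frame(name): name is "side" or "top" or "wrist"; returns a dict with "img" (400x640x3 uint8, red, green, blue), "fx", "fy", "cx", "cy" (pixels), "k1" (the pictures are not rectified: a ray, as slopes to the right and down, at radius r is drawn at 1 + k1 r^2 times it, then the intrinsics apply), "cam_to_world" (4x4, takes a point from camera to world coordinates); the wrist camera has in their place "T_tool_cam" (4x4, takes a point from camera to tool coordinates, whose origin is the TCP and whose axes are the tool frame's). Camera axes: x right, y down, z forward; pixel columns grow to the right and rows downward; lengths in m; the calibration is good to about 2 mm. A picture is of the moment at which its call begins: read the wrist's pose just before it. There is no depth.
A pose or a line that the arm cannot do raises MotionError and nothing moves.
- sign_off(): hands the job in, once; it reports no verdict.
Trained networks look in the newest picture that a camera, given by its name, has taken for a name from the list of things; names that differ only in an ending like _2 or _b are one class to them, and where a whole thing is asked for, a point or a joint stands for the part that bears it (a point fixed in the world has none). Each returns a list of dicts, best first, with "score" (0 to 1); they miss things now and then, are a little off and sometimes report something else, mostly with a low value. They report only what shows in the picture. A call takes as long as a camera call. They do not tell look-alikes from the thing itself.
- spot_in(camera, name): "centre" ([column, row] in pixels, amid what is visible of it).
- silhouettes(camera, name): "mask" (400x640 bool, what is visible of it) and "centre" ([column, row] in pixels, amid what is visible of it).
- tip_of(camera, name): "centre" ([column, row] in pixels: a listed point, or the origin of a listed thing).
The state is a dict: "clock": time; "q": joint angles; "joint_velocities": joint speeds; "tau": joint torques, N m; "position": TCP position; "eef_rot": TCP orientation; "contact_force": force on the tool from outside, world axes, zero at the start; "wrist_torque": the same for the moment, N m; "finger_gap": opening from 0.0 (shut) to 1.0 (fully open).
Only numpy, scipy, OpenCV 4.12 (cv2) and the standard library are available. Lean on these libraries where they do the work, as an engineer would, in place of code of your own. Each camera call takes 0.05 s, during which the arm holds its last target. There are 200 camera calls.

TASK

Set the bronze bush upright, flange up, between the three dowels of the nest that stands one place before the gauge head. Then push the index table by its crank pin one place anticlockwise (seen from above), on until the spring pawl has dropped behind the tooth, and draw it back until the tooth bears firmly on the pawl (a pull of about 20 N at the pin for a second; over 25 N would harm the pawl), and let go. The bush must end in its nest in front of the gauge head, with the loose things near the work left where they are.

Things in the scene. Friction and masses are not known exactly. Their poses are not given: they have to be found in the camera images.
- base: fixed base of the index table: grey foot plate 190 x 190 mm, 12 mm thick, lying on the bench. Origin: on the table's vertical turning axis, at bench height. Its x and y axes lie along the plate's sides and turn with the base from start to start; the angles given for other things are in this frame, anticlockwise from its x axis seen from above
- table_angle (a joint): angle (rad) of the round index table, growing anticlockwise from above; 0 = a tooth bears on the pawl, loading nest at -90 deg, crank pin at +120 deg in the base's frame. Starts between 0 and 0.08. Six places pi/3 apart (next: 1.047). Aluminium plate 140 mm across, top at height 40 mm. Its bearing drags (about 2 N at the pin) and it stays where it is left; pushing on takes 1 to 8 N at the pin
- table: turning table; below its plate, at height 18 to 30 mm, a ratchet wheel with six saw teeth, 156 mm across the points. Origin and axes: the base's at joint 0. Going on, about 0.05 rad short of the place the pawl slips off the tooth, snaps in and flicks the table to the place; nothing stops it there. From beyond it turns back easily till the tooth stops dead on the pawl. A place too far, it cannot come back
- pawl: spring pawl sliding radially out of a dark housing (33 mm high, 88 to 130 mm from the axis) at +60 deg in the base's frame, under the table's edge. Origin at its nose, at bench height, 71 mm from the axis when fully in; it moves out up to about 11 mm while riding over a tooth. The tooth bears on it about 73 mm from the axis, so 20 N at the pin load it with about 14 N
- load_nest (a point): centre of the loading nest on the plate's top face (height 40 mm), 45 mm from the axis, moving with the table: three round-topped dowels, 6 mm thick, 7.5 mm high, on a circle of 17.5 mm radius about it, one straight towards the axis, the others 120 deg to either side. Six like nests; this one starts one place clockwise of the gauge head
- pin_top (a point): centre of the top of the crank pin: upright steel pin, 12 mm thick, standing 46 mm above the table plate (top at height 86 mm), 58 mm from the axis, with a collar 18 mm wide and 4 mm high at its foot. Fixed to the table
- gauge_place (a point): point at table-top height, 45 mm from the axis at -30 deg in the base's frame, where the loaded nest's centre must end; fixed to the base. Beyond it stands the gauge head: aluminium block 78 mm high, 95 to 125 mm from the axis, 26 mm wide, with a probe pointing inward at height 63 mm, tip 77 mm from the axis
- bush: bronze flanged bush, 29 mm high, standing upright with its flange up: barrel 26 mm thick for the lower 20 mm, flange 34 mm across from 20 to 29 mm; origin at the centre of its underside, z axis up. 60 to 130 g
- loupe: black eyepiece loupe, 33 mm across, 32 mm high, loose bystander; origin at the centre of its underside
- ring_gauge: steel ring, 38 mm across, 12 mm high, loose bystander; origin at the centre of its underside
- plug_gauge: double-ended plug gauge, 92 mm long along its y axis, 14 mm thick, lying loose, bystander; origin under its middle
Not all that is in view belongs to the job. What is shaped like the bush but orange or yellow is not meant.

How it is judged:
By the outcome, as a careful person would: the job done as asked, in the order asked, and still so for the second after the job is handed in, with the robot touching nothing.
It also fails if it takes over 72 s, if anything falls off the work surface, if the arm or the gripper's body presses on something with over 40 N, if the wrist force passes 120 N, or if a joint passes its speed limit or range.

## Working session

There is one attempt and no reset: what is moved stays moved. The work goes in short steps, each a Python script; the robot and the scene stay as the last script left them, time stands still between calls to the robot, and variables do not carry over. Pictures are saved under pics/ and viewed, about 8 in all and at most 12, crops included, and the job is handed in when it is done.

```bash
mkdir -p pics; ls; cat > h.py <<'E'
from cell import *
import numpy as np, cv2
from scipy.spatial.transform import Rotation as R
def cam_pose(f, st=None):
    if "cam_to_world" in f: return np.array(f["cam_to_world"])
    T=np.eye(4); T[:3,:3]=R.from_rotvec(st["eef_rot"]).as_matrix(); T[:3,3]=st["position"]
    return T@np.array(f["T_tool_cam"])
def pix2z(f,T,uv,z):
    "pixel -> world point at height z"
    d=np.array([(uv[0]-f["cx"])/f["fx"],(uv[1]-f["cy"])/f["fy"]]); s=d.copy()
    for _ in range(20): s=d/(1+f["k1"]*(s@s))
    r=T[:3,:3]@np.array([*s,1.]); o=T[:3,3]
    return o+r*(z-o[2])/r[2]
def w2pix(f,T,p):
    c=np.linalg.inv(T)@np.array([*p,1.]); s=c[:2]/c[2]; s=s*(1+f["k1"]*(s@s))
    return np.array([f["fx"]*s[0]+f["cx"],f["fy"]*s[1]+f["cy"]])
def shot(name):
    st=get_state(); f=grab_frame(name); return f,cam_pose(f,st)
def save(f,path,crop=None,scale=1):
    im=f["img"][:,:,::-1]
    if crop: im=im[crop[1]:crop[3],crop[0]:crop[2]]
    cv2.imwrite(path,cv2.resize(im,None,fx=scale,fy=scale,interpolation=cv2.INTER_CUBIC))
E
cat > a.py <<'E'
from h import *
Z=dict(base=0.012,table=.04,pawl=0.0,load_nest=.04,pin_top=.086,bush=0,loupe=0,ring_gauge=0,plug_gauge=0)
ims=[]
for c in("top","side"):
    f,T=shot(c); ims.append(f["img"][:,:,::-1]); print(c,"cam",T[:3,3].round(3))
    for n,z in Z.items():
        for r in tip_of(c,n)[:4]:
            if n=="base":z=0
            print(n,round(r["score"],2),np.round(r["centre"]),pix2z(f,T,r["centre"],z).round(4))
cv2.imwrite("pics/1.png",ims[0]);cv2.imwrite("pics/2.png",ims[1])
print(get_state()["clock"])
E
python3 a.py
```

```text
pics
top cam [ 0.233 -0.064  1.39 ]
base 0.92 [298. 194.] [0.5498 0.0021 0.    ]
table 0.94 [295. 193.] [0.5444 0.0093 0.04  ]
pawl 0.64 [296. 195.] [0.5459 0.0102 0.    ]
load_nest 0.76 [308. 185.] [ 0.5676 -0.0287  0.04  ]
pin_top 0.75 [277. 201.] [0.5098 0.0585 0.086 ]
bush 0.54 [392. 220.] [ 0.4663 -0.2758  0.    ]
bush 0.43 [368. 233.] [ 0.4289 -0.2038  0.    ]
bush 0.4 [397. 250.] [ 0.3779 -0.2889  0.    ]
loupe 0.39 [423. 171.] [ 0.6174 -0.3789  0.    ]
ring_gauge 0.51 [381. 164.] [ 0.6396 -0.2504  0.    ]
plug_gauge 0.57 [203. 222.] [0.4673 0.2881 0.    ]
side cam [ 0.504 -1.076  0.551]
base 0.59 [326. 211.] [0.5396 0.0151 0.    ]
table 0.78 [330. 213.] [ 0.5479 -0.0747  0.04  ]
load_nest 0.78 [334. 207.] [ 0.5608 -0.0404  0.04  ]
load_nest 0.47 [372. 258.] [ 0.6328 -0.3068  0.04  ]
pin_top 0.9 [315. 184.] [0.5065 0.0304 0.086 ]
bush 0.71 [265. 269.] [ 0.3811 -0.2819  0.    ]
bush 0.65 [300. 266.] [ 0.4649 -0.2749  0.    ]
bush 0.58 [287. 254.] [ 0.431  -0.2177  0.    ]
loupe 0.64 [365. 290.] [ 0.6102 -0.3717  0.    ]
loupe 0.36 [315. 183.] [0.5077 0.2415 0.    ]
ring_gauge 0.45 [372. 258.] [ 0.6415 -0.2461  0.    ]
plug_gauge 0.62 [306. 177.] [0.4757 0.2993 0.    ]
1.0
```

```bash
python3 - <<'E'
import cv2,numpy as np
a=cv2.imread("pics/1.png")[120:290,160:460];b=cv2.imread("pics/2.png")[130:330,220:460]
a=cv2.resize(a,None,fx=2.6,fy=2.6,interpolation=cv2.INTER_CUBIC)
cv2.imwrite("pics/1c.png",a)
cv2.imwrite("pics/2c.png",cv2.resize(b,None,fx=3,fy=3,interpolation=cv2.INTER_CUBIC))
E
```

```text
(no output)
```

View pics/1c.png

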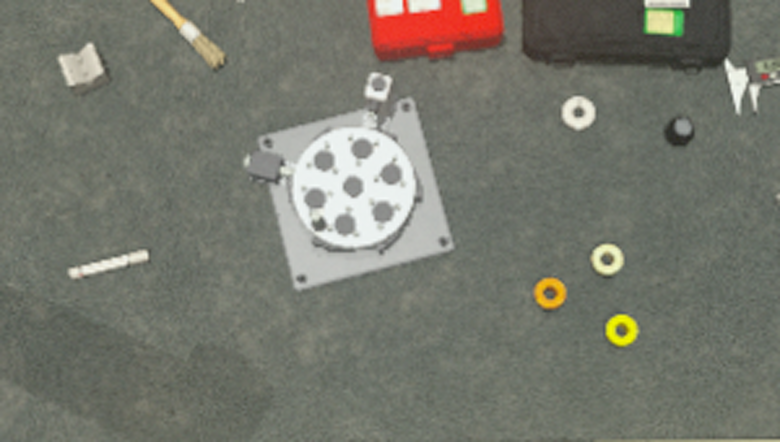

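View pics/2c.png

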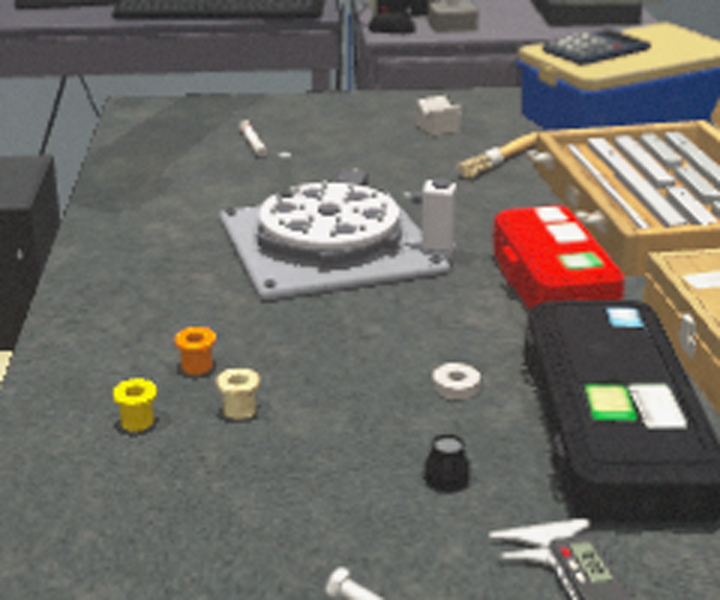

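The top picture shows the plate with its axis near pixel (296,192), the gauge head near (302,154) and the pawl housing near (261,183). The pale bronze bush is at (393,220), with an orange look-alike at (371,233) and a yellow one at (399,247). The side picture agrees, so the bush is at about (0.465, -0.275). Next I move in and look from the wrist.

```bash
cat >> h.py <<'E'
def down(yaw):
    c,s=np.cos(yaw),np.sin(yaw)
    return R.from_matrix(np.array([[c,s,0],[s,-c,0],[0,0,-1.]])).as_rotvec()
def obs(xy,z,yaw,names,pic=None):
    "put the camera axis over xy, look, report points at their heights"
    f=grab_frame("wrist"); Tc=np.array(f["T_tool_cam"]); Rm=R.from_rotvec(down(yaw)).as_matrix()
    d=Rm@Tc[:3,2]; o=Rm@Tc[:3,3]
    t=(z+o[2]-0.04)/-d[2]; p=np.array([xy[0],xy[1],z])-np.array([*(o+d*t)[:2],0])
    movep(p.tolist(),down(yaw).tolist()); sleep(.2)
    f,T=shot("wrist"); out={}
    for n,h in names.items():
        out[n]=[(r["score"],*r["centre"],*pix2z(f,T,r["centre"],h)[:2]) for r in tip_of("wrist",n)[:4]]
        for r in out[n]: print(n,np.round(r,4))
    if pic: save(f,pic)
    return f,T,out
E
python3 - <<'E'
from h import *
import pickle
s=get_state();M=R.from_rotvec(s["eef_rot"]).as_matrix();print("yaw0",np.arctan2(M[1,0],M[0,0]))
print(np.round(grab_frame("wrist")["T_tool_cam"],3))
N=dict(base=0,table=0,pawl=0,load_nest=.04,pin_top=.086)
cand=[]
for y in np.arange(-3,3.2,.25):
    for nm,p in(("tab",[.55,.005,.2]),("bush",[.465,-.275,.2])):
        q=ik(p,down(y).tolist()); cand.append((round(y,2),nm,None if q is None else round(q[5],2)))
print(cand)
E
```

```text
yaw0 1.1679784544809295
[[ 1.     0.     0.    -0.002]
 [-0.     0.959  0.282 -0.071]
 [-0.    -0.282  0.959 -0.18 ]
 [ 0.     0.     0.     1.   ]]
[(np.float64(-3.0), 'tab', np.float64(-1.84)), (np.float64(-3.0), 'bush', np.float64(-2.38)), (np.float64(-2.75), 'tab', np.float64(-2.09)), (np.float64(-2.75), 'bush', np.float64(-2.63)), (np.float64(-2.5), 'tab', np.float64(-2.34)), (np.float64(-2.5), 'bush', np.float64(-2.88)), (np.float64(-2.25), 'tab', np.float64(-2.59)), (np.float64(-2.25), 'bush', np.float64(-3.13)), (np.float64(-2.0), 'tab', np.float64(-2.84)), (np.float64(-2.0), 'bush', np.float64(2.9)), (np.float64(-1.75), 'tab', np.float64(-3.09)), (np.float64(-1.75), 'bush', np.float64(2.65)), (np.float64(-1.5), 'tab', np.float64(2.95)), (np.float64(-1.5), 'bush', np.float64(2.4)), (np.float64(-1.25), 'tab', np.float64(2.7)), (np.float64(-1.25), 'bush', np.float64(2.15)), (np.float64(-1.0), 'tab', np.float64(2.45)), (np.float64(-1.0), 'bush', np.float64(1.9)), (np.float64(-0.75), 'tab', np.float64(2.2)), (np.float64(-0.75), 'bush', np.float64(1.65)), (np.float64(-0.5), 'tab',
[... 628 characters left out ...]
np.float64(0.2)), (np.float64(1.25), 'bush', np.float64(-0.35)), (np.float64(1.5), 'tab', np.float64(-0.05)), (np.float64(1.5), 'bush', np.float64(-0.6)), (np.float64(1.75), 'tab', np.float64(-0.3)), (np.float64(1.75), 'bush', np.float64(-0.85)), (np.float64(2.0), 'tab', np.float64(-0.55)), (np.float64(2.0), 'bush', np.float64(-1.1)), (np.float64(2.25), 'tab', np.float64(-0.8)), (np.float64(2.25), 'bush', np.float64(-1.35)), (np.float64(2.5), 'tab', np.float64(-1.05)), (np.float64(2.5), 'bush', np.float64(-1.6)), (np.float64(2.75), 'tab', np.float64(-1.3)), (np.float64(2.75), 'bush', np.float64(-1.85)), (np.float64(3.0), 'tab', np.float64(-1.55)), (np.float64(3.0), 'bush', np.float64(-2.1))]
```

```bash
python3 - <<'E'
from h import *
import pickle
N=dict(base=0,table=0,pawl=0,load_nest=.04,pin_top=.086)
L=[]
for i,y in enumerate((2.8,1.3,-.2)):
    print("yaw",y); f,T,o=obs((.548,.005),.15,y,N,f"pics/w{i}.png"); f.pop("img"); L.append((y,f,T,o))
print("bush")
for i,y in enumerate((-.2,1.3)):
    f,T,o=obs((.465,-.275),.15,y,dict(bush=0),f"pics/b{i}.png"); f.pop("img"); L.append((y,f,T,o))
pickle.dump(L,open("obs.pkl","wb")); print(get_state()["clock"])
E
```

```text
yaw 2.8
base [8.800e-01 3.143e+02 2.000e+02 5.480e-01 1.130e-02]
table [8.500e-01 3.131e+02 2.007e+02 5.495e-01 1.170e-02]
table [2.300e-01 3.112e+02 2.004e+02 5.514e-01 1.060e-02]
load_nest [ 6.100e-01  2.865e+02  1.703e+02  5.592e-01 -3.520e-02]
pin_top [6.800e-01 3.737e+02 2.517e+02 5.077e-01 4.830e-02]
yaw 1.3
base [9.600e-01 3.180e+02 1.924e+02 5.496e-01 7.800e-03]
base [3.000e-01 5.868e+02 3.000e+01 4.657e-01 2.914e-01]
table [7.100e-01 3.186e+02 1.927e+02 5.501e-01 8.400e-03]
pawl [4.400e-01 3.840e+02 1.897e+02 5.658e-01 7.750e-02]
pawl [2.300e-01 3.523e+02 1.555e+02 5.207e-01 5.310e-02]
load_nest [ 9.500e-01  2.799e+02  2.230e+02  5.595e-01 -3.420e-02]
load_nest [ 5.500e-01  1.319e+02  3.179e+02  6.205e-01 -2.195e-01]
pin_top [9.300e-01 3.527e+02 1.564e+02 5.075e-01 4.610e-02]
yaw -0.2
base [5.900e-01 3.112e+02 1.888e+02 5.476e-01 8.700e-03]
table [7.700e-01 3.126e+02 1.923e+02 5.483e-01 4.500e-03]
pawl [5.100e-01 3.161e+02 1.202e+02 5.669e-01 7.800e-02]
load_nest [ 9.500e-01  3.295e+02  2.402e+02  5.572e-01 -3.720e-02]
pin_top [6.100e-01 2.454e+02 1.812e+02 5.025e-01 4.540e-02]
bush
bush [  0.94   243.2    222.1      0.3818  -0.2909]
bush [ 7.300e-01  3.115e+02  1.980e+02  4.622e-01 -2.785e-01]
bush [ 5.900e-01  2.688e+02  1.417e+02  4.307e-01 -2.105e-01]
bush [  0.8    281.1    123.1      0.383   -0.2885]
bush [ 7.800e-01  3.687e+02  1.422e+02  4.256e-01 -2.066e-01]
bush [ 6.700e-01  3.130e+02  1.946e+02  4.643e-01 -2.774e-01]
11.0083
```

View pics/w1.png

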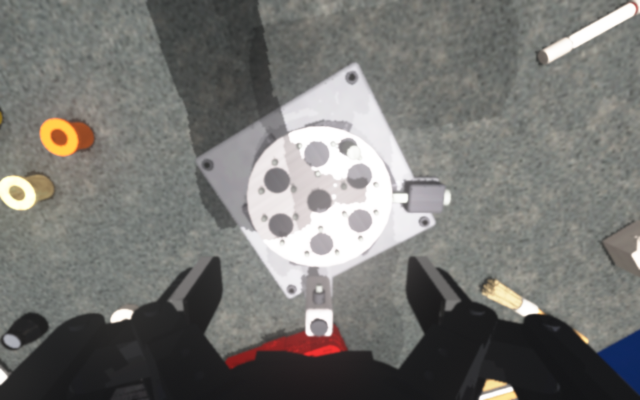

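View pics/b1.png

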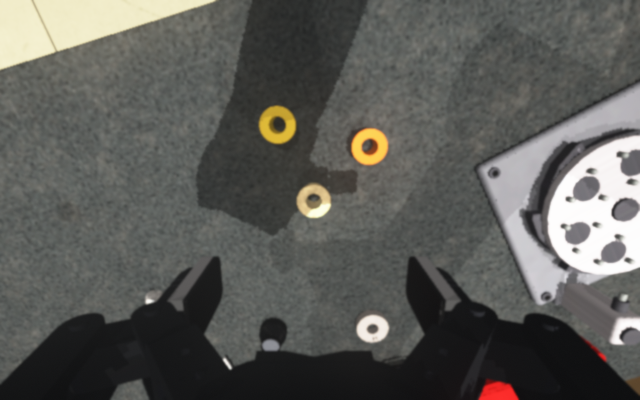

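The wrist view over the table shows the disc centre near (319,200), the loading nest near (280,225), the pin top near (350,147), the pawl on the right at (425,197) and the gauge head at (318,310). The wrist view over the bush shows the bronze bush flange at (314,200). I'll refine these with blob centroids and fit the table pose and camera bias together.

```bash
cat > fit.py <<'E'
from h import *
import pickle
from scipy.optimize import least_squares
L=pickle.load(open("obs.pkl","rb"))
P=cv2.SimpleBlobDetector_Params(); P.filterByArea=True;P.minArea=150;P.maxArea=900;P.filterByCircularity=True;P.minCircularity=.75;P.filterByInertia=False;P.filterByConvexity=False;P.minThreshold=40;P.maxThreshold=230;P.thresholdStep=8;P.minDistBetweenBlobs=8
det=cv2.SimpleBlobDetector_create(P)
V=[]
for i in range(3):
    y,f,T,o=L[i]; g=cv2.imread(f"pics/w{i}.png",0); m=o["table"][0][1:3]
    b=[k.pt for k in det.detect(g) if np.hypot(k.pt[0]-m[0],k.pt[1]-m[1])<70]
    w=np.array([pix2z(f,T,p,.04)[:2] for p in b]); V.append((y,w)); print(y,len(b))
def model(c,a): return np.array(c)+np.vstack([[0,0],*[.045*np.array([np.cos(a+k*np.pi/3),np.sin(a+k*np.pi/3)]) for k in range(6)]])
def rz(y): return np.array([[np.cos(y),np.sin(y)],[np.sin(y),-np.cos(y)]])
def res(p,full=False):
    r=[]
    for y,w in V:
        m=model(p[:2],p[2])+rz(y)@p[3:5]
        d=w[:,None]-m[None]; j=np.argmin((d**2).sum(2),1); r.append(d[np.arange(len(w)),j])
    return r if full else np.vstack(r).ravel()
s=least_squares(res,[.549,.008,-1.3,0,0],loss="soft_l1",f_scale=.001)
p=s.x; print("axis",p[:2].round(4),"nest ang",p[2].round(4),"bias",p[3:].round(4))
for r in res(p,True): print((r*1000).round(1).tolist())
c=p[:2]
for n,off in(("load_nest",p[2]),("pin_top",p[2]+np.deg2rad(210))):
    print(n,"expect",off,"got",[float(np.arctan2(*(np.array(o[n][0][3:])-rz(y)@p[3:5]-c)[::-1])%(2*np.pi)) for y,f,T,o in L[:3]],off%(2*np.pi))
for y,f,T,o in L[1:3]:
    q=np.array(o["pawl"][0][3:])-rz(y)@p[3:5]-c; print("pawl ang",np.arctan2(q[1],q[0]),np.hypot(*q))
# bush: flange outline by blob fit at z=.029 
for i in(0,1):
    y,f,T,o=L[3+i]; im=cv2.imread(f"pics/b{i}.png")
    u=w2pix(f,T,[.464,-.277,.029]); r=next(r for r in o["bush"] if np.hypot(r[3]-.464,r[4]+.277)<.02)
    print("bush net",np.array(r[3:])-rz(y)@p[3:5])
    hc=cv2.HoughCircles(cv2.GaussianBlur(im[:,:,2],(3,3),0),cv2.HOUGH_GRADIENT,1,20,param1=80,param2=10,minRadius=14,maxRadius=22)
    for h in hc[0]:
        if np.hypot(h[0]-u[0],h[1]-u[1])<12: print("hough",h,pix2z(f,T,h[:2],.029)[:2]-rz(y)@p[3:5])
    cv2.imwrite(f"pics/bc{i}.png",cv2.resize(im[int(u[1])-30:int(u[1])+30,int(u[0])-30:int(u[0])+30],None,fx=6,fy=6))
a=np.hstack([cv2.resize(cv2.imread(f"pics/w{i}.png")[int(L[i][3]["table"][0][2])-95:][:190,215:415],(400,380)) for i in(0,2)])
b=np.hstack([cv2.resize(cv2.imread(f"pics/bc{i}.png"),(220,220)) for i in(0,1)])
b=np.hstack([b,np.zeros((220,360,3),np.uint8)])
cv2.imwrite("pics/m.png",np.vstack([a,b]))
E
python3 fit.py
```

```text
2.8 7
1.3 7
-0.2 8
axis [0.5477 0.0084] nest ang -1.2633 bias [0.0001 0.0001]
[[0.2, 0.4], [0.2, 0.3], [-0.1, -0.1], [0.0, -0.2], [0.0, -0.0], [-0.1, -0.1], [-0.1, -0.0]]
[[-0.1, 0.2], [0.0, 0.1], [-0.9, 0.0], [-0.2, 0.2], [-0.2, 0.3], [0.1, -0.5], [0.7, -0.4]]
[[-0.1, -5.4], [0.3, 0.3], [0.2, 0.3], [-0.4, -0.4], [-0.7, -1.9], [0.8, 29.1], [0.1, 0.4], [0.1, 0.3]]
load_nest expect -1.26334800215788 got [4.970718561706225, 4.980875964830884, 4.917682983753489] 5.019837305021706
pin_top expect 2.4018434270302125 got [2.357713577687642, 2.3901937460272906, 2.454854696517328] 2.4018434270302125
pawl ang 1.3160816802314055 0.07139453914862906
pawl ang 1.302679306631333 0.07222792723212955
bush net [ 0.46212395 -0.2784364 ]
hough [312.5 203.5  16.3] [ 0.46375161 -0.27647505]
bush net [ 0.46419967 -0.27740036]
hough [313.5 201.5  16.9] [ 0.46387469 -0.27672753]
```

View pics/m.png

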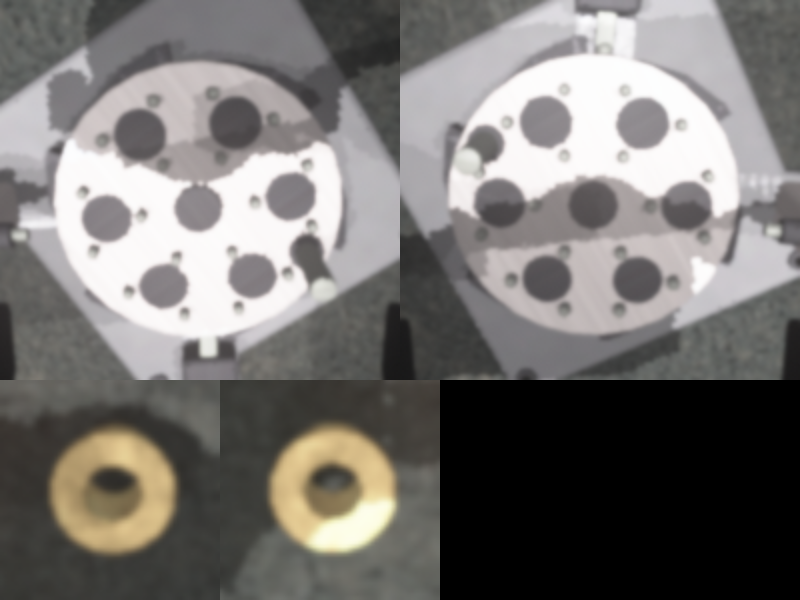

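The fit is tight, with residuals mostly under 0.5 mm and negligible bias:
- **Table:** axis (0.5477, 0.0084), nest direction -1.263 rad, table angle about 0.045.
- **Bush:** (0.4638, -0.2766).

Grasping now.

```bash
python3 - <<'E'
from h import *
Y=1.15; b=np.array([.4638,-.2766]); r=down(Y).tolist()
movep([*b,.09],r); move_l([*b,.009],.08); grab(30); sleep(.3)
s=get_state(); print(s["finger_gap"]*85,np.round(s["contact_force"],1),np.round(s["position"],4))
move_l([*b,.10],.1)
n=np.array([.5477,.0084])+.045*np.array([np.cos(-1.2633),np.sin(-1.2633)])
movep([*n,.085],r); sleep(.2)
s=get_state(); print(s["finger_gap"]*85,np.round(s["contact_force"],2),np.round(s["position"],4),s["clock"])
f,T=shot("wrist"); save(f,"pics/hold.png"); g,Tg=shot("side"); u=w2pix(g,Tg,[*n,.08]).astype(int)
print(tip_of("wrist","bush")[:2],w2pix(f,T,[*n,.076]),w2pix(f,T,[*n,.105]))
a=cv2.resize(f["img"][150:400,200:440,::-1],(480,500)); bb=cv2.resize(g["img"][u[1]-40:u[1]+40,u[0]-25:u[0]+25,::-1],(312,500),interpolation=cv2.INTER_CUBIC)
cv2.imwrite("pics/hold.png",np.hstack([a,bb]))
E
```

```text
0.04749064503871484 [ 0.2  0.6 -0.7] [ 0.4638 -0.2766  0.009 ]
0.36616948325157794 [0.62 0.39 0.17] [ 0.5612 -0.036   0.0851] 15.875
[{'centre': [20.0, 203.9], 'score': 0.94}, {'centre': [57.1, 135.1], 'score': 0.8}] [318.45066086 226.48999603] [319.20281346 244.95277538]
```

View pics/hold.png

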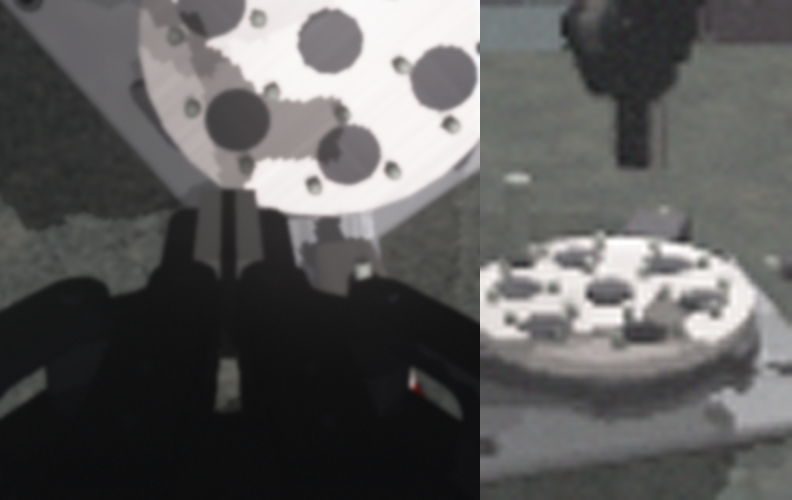

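The jaws shut on nothing (gap about 0), and the picture shows empty fingers over the nest. I'll look at where the bush is now.

```bash
python3 - <<'E'
from h import *
s=get_state(); print(np.round(s["position"],4),np.round(s["contact_force"],2),np.round(s["joint_velocities"],4))
let_go(); 
f,T,o=obs((.465,-.275),.15,1.15,dict(bush=0),None)
s=get_state(); print(s["clock"],s["finger_gap"])
g,Tg=shot("side"); u=w2pix(g,Tg,[.464,-.277,.02]).astype(int)
a=f["img"][:300,170:490,::-1]; a=cv2.resize(a,(480,450)); b=cv2.resize(g["img"][u[1]-60:u[1]+60,u[0]-42:u[0]+42,::-1],(315,450),interpolation=cv2.INTER_CUBIC)
cv2.imwrite("pics/look.png",np.hstack([a,b]))
import pickle; pickle.dump((f,T,s),open("look.pkl","wb"))
print(u,w2pix(f,T,[.4638,-.2766,.029]))
E
```

```text
[ 0.5613 -0.0354  0.0851] [ 0.61 -0.41 -0.47] [ 0.0064 -0.0009  0.0012 -0.0009 -0.0006  0.0019]
bush [ 9.600e-01  3.551e+02  1.337e+02  4.247e-01 -2.091e-01]
bush [  0.77   268.     125.2      0.3807  -0.2872]
bush [ 5.900e-01  3.096e+02  1.927e+02  4.628e-01 -2.775e-01]
18.1917 0.9996860784864091
[299 259] [310.43512304 200.43429918]
```

View pics/look.png

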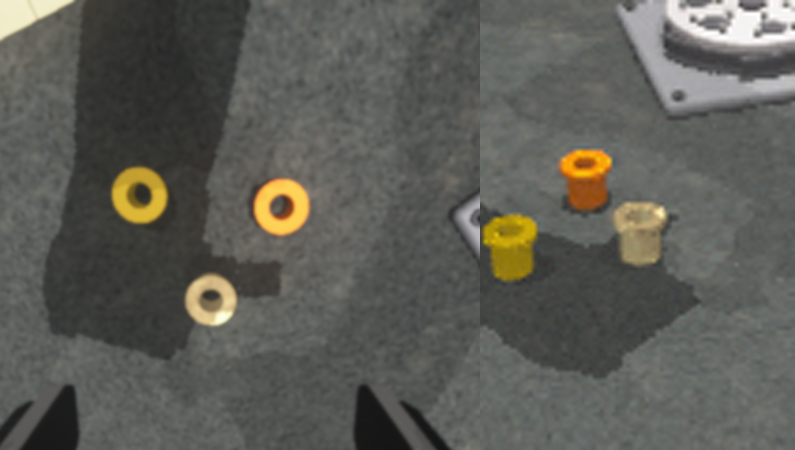

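The bush hasn't moved at all, still at (310,200) as predicted. In the last picture the fingertips also appeared about 20 mm higher than the reported TCP. So the jaws probably closed above the flange. I'll touch the bare bench to measure the real tip height.

```bash
python3 - <<'E'
from h import *
grab(30); p=[.53,-.19]
movep([*p,.05],down(1.15).tolist())
g,Tg=shot("side"); save(g,"pics/s.png"); print("side pix of TCP",w2pix(g,Tg,[*p,.05]),"z+20",w2pix(g,Tg,[*p,.07]))
sleep(.3)
hit=False
for z in (.02,.005,-.005,-.012,-.019,-.026):
    try: hit=move_l([*p,z],.03,until_force=4)
    except Exception as e: print("err",e); break
    s=get_state()
    if hit: break
s=get_state(); print(hit,np.round(s["position"],4),np.round(s["contact_force"],1),s["finger_gap"],s["clock"])
move_l([*p,.09],.15)
u=w2pix(g,Tg,[*p,.05]).astype(int); save(g,"pics/s.png",(u[0]-40,u[1]-45,u[0]+40,u[1]+35),7)
E
```

```text
side pix of TCP [325.45395796 230.17529885] z+20 [325.367076   223.23345354]
False [ 0.5297 -0.1898 -0.0263] [-0.1 -0.2 -0.3] 0.00036477997579239174 23.4333
```

View pics/s.png

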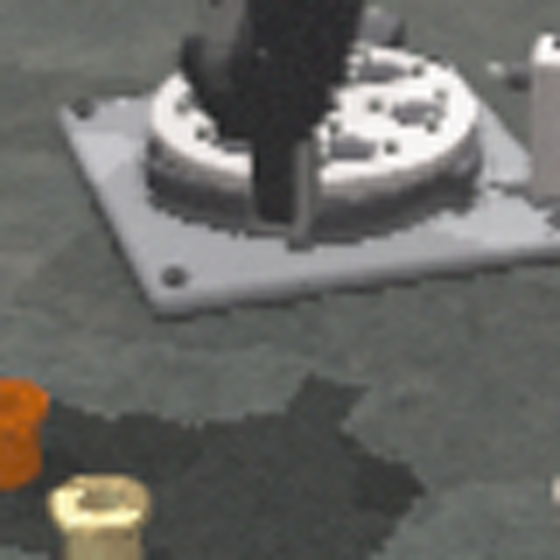

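The fingertips sit at about (325.7, 218.6), 11.6 px above the predicted TCP row of 230. That puts the real tips about 33 mm behind the reported TCP, which explains both the missed grasp and the missing touch. I'll probe deeper to get the exact value. Then I'll grip and release the bush in place to measure any sideways jaw offset.

```bash
python3 - <<'E'
from h import *
p=[.53,-.19]
move_l([*p,-.018],.15)
hit=move_l([*p,-.05],.02,until_force=4)
s=get_state(); d=-s["position"][2]
print(hit,np.round(s["position"],4),np.round(s["contact_force"],1),s["clock"])
move_l([*p,.05],.2)
open("d.txt","w").write(str(d))
E
cat d.txt
```

```text
True [ 0.5299 -0.1899 -0.0371] [0.4 0.  5. ] 26.2
0.03712016190682856
```

```bash
python3 - <<'E'
from h import *
Y=1.15; b=np.array([.4638,-.2766]); r=down(Y).tolist(); d=.0365
let_go(); movep([*b,.02],r); move_l([*b,.009-d],.1); grab(20)
s=get_state(); print("gap mm",s["finger_gap"]*85,np.round(s["contact_force"],1),np.round(s["position"],4))
let_go(); move_l([*b,.02],.15)
f,T,o=obs((.465,-.275),.15,Y,dict(bush=0))
hc=cv2.HoughCircles(cv2.GaussianBlur(f["img"][:,:,0],(3,3),0),cv2.HOUGH_GRADIENT,1,20,param1=80,param2=10,minRadius=14,maxRadius=22)
for h in hc[0]:
    w=pix2z(f,T,h[:2],.029)[:2]
    if np.hypot(*(w-b))<.03: 
        e=w-b; print("hough",h,w,"jaw-x",e@[np.cos(Y),np.sin(Y)],"tool-y",e@[np.sin(Y),-np.cos(Y)])
save(f,"pics/c.png",(215,100,415,300),3); print(get_state()["clock"])
E
```

```text
gap mm 31.640140056587857 [-0.1 -0.   4.1] [ 0.4642 -0.2769 -0.027 ]
bush [ 8.900e-01  3.572e+02  1.389e+02  4.286e-01 -2.093e-01]
bush [ 8.100e-01  3.089e+02  1.949e+02  4.626e-01 -2.792e-01]
bush [  0.81   267.2    128.3      0.3813  -0.2891]
hough [311.5 201.5  17. ] [ 0.46309003 -0.27619993] jaw-x 7.515186756484779e-05 tool-y -0.0008114565206711152
31.2333
```

View pics/c.png

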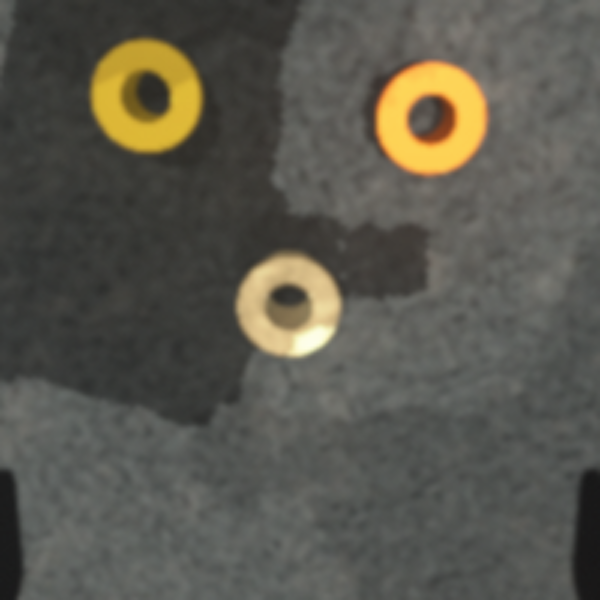

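Gripping and releasing left the bush within 0.1 mm in the jaw direction, so the jaw is centred. The picture shows the bush upright at crop (289,305), undisturbed. Now grasp and place.

```bash
python3 - <<'E'
from h import *
Y=1.15; b=np.array([.4636,-.2765]); r=down(Y).tolist(); k=.009-.0365
n=np.array([.5477,.0084])+.045*np.array([np.cos(-1.2633),np.sin(-1.2633)])
movep([*b,.02],r); move_l([*b,k],.1); grab(35)
s=get_state(); print("gap mm",s["finger_gap"]*85,np.round(s["position"],4))
move_l([*b,.08+k],.12); movep([*n,.08+k],r); move_l([*n,.055+k],.08); sleep(.3)
s=get_state(); print("hover",s["finger_gap"]*85,np.round(np.array(s["position"])-[*n,.055+k],4),np.round(s["contact_force"],1))
f,T=shot("wrist"); save(f,"pics/pl.png")
hit=move_l([*n,.0395+k],.02,until_force=6); sleep(.1)
s=get_state(); print("down",hit,"bottom z",s["position"][2]-k,np.round(np.array(s["position"])[:2]-n,4),np.round(s["contact_force"],1),np.round(s["wrist_torque"],2),s["finger_gap"]*85,s["clock"])
E
```

```text
gap mm 31.142405050061363 [ 0.464  -0.2768 -0.027 ]
hover 31.17765008791899 [ 0.0004 -0.      0.0004] [-0.4  0.4 -1.2]
down True bottom z 0.040476772994539105 [-0.0001  0.    ] [-0.5 -0.4  6.4] [-0.02  0.15 -0.01] 31.059197891933252 36.4417
```

The bush seated at plate height: bottom at about 40 mm, with no stop at the 47.5 mm dowel tops. Release it, check it and re-measure the table angle.

```bash
cat > ang.py <<'E'
from h import *
from scipy.optimize import least_squares
P=cv2.SimpleBlobDetector_Params(); P.filterByArea=True;P.minArea=150;P.maxArea=900;P.filterByCircularity=True;P.minCircularity=.75;P.filterByInertia=False;P.filterByConvexity=False;P.minThreshold=40;P.maxThreshold=230;P.thresholdStep=8;P.minDistBetweenBlobs=8
det=cv2.SimpleBlobDetector_create(P); C=np.array([.5477,.0084])
def nest_angle(f,T,guess):
    g=cv2.cvtColor(f["img"],cv2.COLOR_RGB2GRAY)
    w=np.array([pix2z(f,T,k.pt,.04)[:2] for k in det.detect(g)])-C; w=w[np.abs(np.hypot(*w.T)-.045)<.004]
    d=(np.arctan2(w[:,1],w[:,0])-guess+np.pi/6)%(np.pi/3)-np.pi/6
    return guess+np.median(d),d.round(3)
E
python3 - <<'E'
from ang import *
let_go(); s=get_state(); p=s["position"]; move_l([p[0],p[1],.09],.15)
f,T,o=obs((.548,.008),.15,1.3,dict(bush=.04,pin_top=.086))
print(nest_angle(f,T,-1.2633)); n=C+.045*np.array([np.cos(-1.2633),np.sin(-1.2633)])
hc=cv2.HoughCircles(cv2.GaussianBlur(f["img"][:,:,2],(3,3),0),cv2.HOUGH_GRADIENT,1,20,param1=80,param2=10,minRadius=14,maxRadius=25)
for h in hc[0]:
    w=pix2z(f,T,h[:2],.069)[:2]
    if np.hypot(*(w-n))<.015: print("hough",h,(w-n).round(4))
save(f,"pics/set.png",(220,90,420,300),3); print("clock",get_state()["clock"])
E
```

```text
bush [  0.95    76.     137.2      0.4291  -0.1815]
bush [ 6.600e-01  2.753e+02  2.285e+02  5.607e-01 -3.550e-02]
pin_top [8.800e-01 3.492e+02 1.579e+02 5.052e-01 4.760e-02]
pin_top [ 2.200e-01  2.764e+02  2.302e+02  5.471e-01 -2.460e-02]
(np.float64(-1.2614087356300379), array([-0.   ,  0.004,  0.006, -0.02 ]))
hough [271.5 246.5  24.4] [ 0.0053 -0.0029]
clock 38.5
```

View pics/set.png

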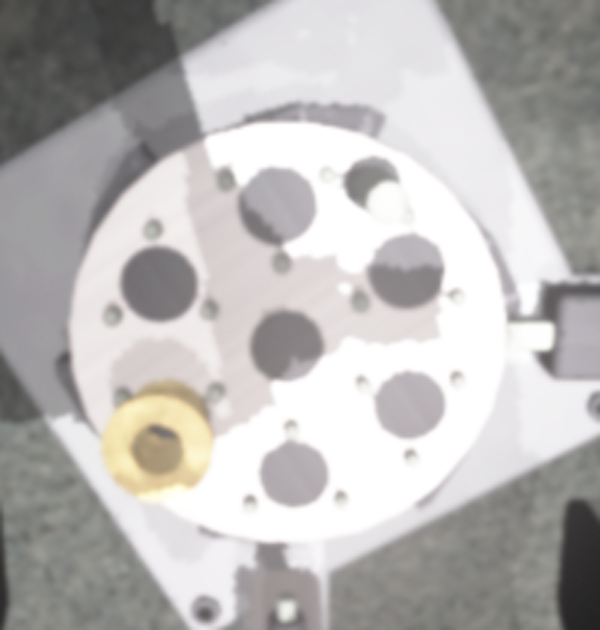

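```bash
python3 - <<'E'
from ang import *
f,T=shot("wrist"); n=C+.045*np.array([np.cos(-1.2633),np.sin(-1.2633)])
hsv=cv2.cvtColor(f["img"],cv2.COLOR_RGB2HSV); m=((hsv[:,:,1]>70)&(hsv[:,:,0]<35)).astype(np.uint8)
m[:,:220]=0;m[:,420:]=0;m[:200]=0
c=max(cv2.findContours(m,0,2)[0],key=cv2.contourArea); print("bush bbox",cv2.boundingRect(c),cv2.minEnclosingCircle(c))
for nm,zz in(("flange top",.069),("flange low",.060)):
    t=np.linspace(0,6.28,60); q=np.array([w2pix(f,T,[n[0]+.017*np.cos(a),n[1]+.017*np.sin(a),zz]) for a in t]); print(nm,q.min(0).round(1),q.max(0).round(1),w2pix(f,T,[*n,zz]).round(1))
for dz in (0,.0075): print("if raised",dz,w2pix(f,T,[*n,.069+dz]).round(1))
E
```

```text
bush bbox (224, 327, 120, 43) ((283.5, 355.0), 59.91044998168945)
flange top [253.7 221.9] [291.7 257.1] [272.7 239.8]
flange low [255.5 218.6] [292.4 252.9] [273.9 236. ]
if raised 0 [272.7 239.8]
if raised 0.0075 [271.6 243.2]
```

The flange outline, columns 254–291 with its bottom at row 257, matches the seated prediction of 253.7–291.7 and 257.1. So the bush is properly in the nest. Next: grip the pin, index and draw back.

```bash
cat > push.py <<'E'
from ang import *
Z=.056-.0365; a0=-1.2633+np.deg2rad(210)
pt=lambda a: C+.058*np.array([np.cos(a),np.sin(a)])
tg=lambda a: np.array([-np.sin(a),np.cos(a)])
rot=lambda a: down(a-np.pi/2).tolist()
E
python3 - <<'E'
from push import *
movep([*pt(a0),.075],rot(a0)); sleep(.2)
s=get_state(); F0=np.array(s["contact_force"]); print(np.round(np.array(s["position"])[:2]-pt(a0),4),F0.round(1))
hit=move_l([*pt(a0),Z],.08,until_force=8); print("down hit",hit,get_state()["position"][2]-Z)
if not hit:
    grab(50); s=get_state(); print("gap",s["finger_gap"]*85,np.round(np.array(s["contact_force"])-F0,1))
    if s["finger_gap"]*85>3:
        for a in np.linspace(a0,a0+1.085,10)[1:]:
            move_l([*pt(a),Z],.03,rot=rot(a)); s=get_state()
            F=(np.array(s["contact_force"])-F0)[:2]; e=np.array(s["position"])[:2]-C
            print(round(a-a0,3),"Ft %.1f Fr %.1f"%(F@tg(a),F@pt(a)*0+F@((pt(a)-C)/.058)),"ang",round(np.arctan2(e[1],e[0])%6.283-a0,3),round(s["finger_gap"]*85,1))
            if np.hypot(*F)>22: print("stop"); break
np.save("F0.npy",F0); print("clock",get_state()["clock"])
E
```

```text
[ 0.0017 -0.0005] [-0.3 -0.   0.1]
down hit False 0.0002632583024385557
gap 10.605685781043043 [0.2 1.5 3. ]
0.121 Ft -3.6 Fr 1.3 ang 0.11 10.4
0.241 Ft -3.3 Fr -0.8 ang 0.233 10.2
0.362 Ft -4.3 Fr -1.4 ang 0.354 10.5
0.482 Ft -4.6 Fr -2.2 ang 0.472 10.4
0.603 Ft -4.7 Fr -3.8 ang 0.597 10.3
0.723 Ft -5.1 Fr -5.7 ang 0.713 10.3
0.844 Ft -5.5 Fr -6.2 ang 0.838 10.2
0.964 Ft -1.5 Fr -7.6 ang 0.975 10.1
1.085 Ft -1.3 Fr -8.1 ang 1.096 9.9
clock 44.2917
```

The snap showed as the push dropping from 5.5 N to 1.5 N, and the table is now past its place. Drawing back.

```bash
python3 - <<'E'
from push import *
import time
F0=np.load("F0.npy")
s=get_state(); e=np.array(s["position"])[:2]-C; a=np.arctan2(e[1],e[0])%(2*np.pi)
def ft(a):
    s=get_state(); return (np.array(s["contact_force"])-F0)[:2]@tg(a)
# free return along the arc, until the tooth meets the pawl
for da in np.arange(.02,.16,.02):
    b=a0+1.085-da; h=move_l([*pt(b),Z],.015,rot=rot(b),until_force=6); print(round(b-a0,3),h,round(ft(b),1))
    if h or ft(b)>6: break
x=pt(b); k=0; rr=rot(b); t=tg(b); 
s=get_state(); x=np.array(s["position"])[:2]
x=C+.058*(pt(b)-C)/.058 - t*max(0,(pt(b)-x)@t*-1) if False else x
log=[]
while k<40:
    f=ft(b); log.append(round(f,1))
    if f>=18.7: break
    x=x-t*(.0004 if f<9 else .0002 if f<15 else .0001); move_l([*x,Z],.02); sleep(.06); k+=1
print(log,(pt(b)-x)@t)
c0=get_state()["clock"]; hl=[]
while get_state()["clock"]-c0<1.3:
    sleep(.08); f=ft(b); hl.append(round(f,1))
    if f<18.5: x=x-t*.0001; move_l([*x,Z],.02)
    elif f>21.5: x=x+t*.00015; move_l([*x,Z],.02)
print("hold",hl)
s=get_state(); e=np.array(s["position"])[:2]-C; print("ang",np.arctan2(e[1],e[0])%(2*np.pi)-a0,"F",(np.array(s["contact_force"])-F0).round(1),"clock",s["clock"])
np.save("st.npy",[*x,b])
E
```

```text
1.065 False -0.8
1.045 False -1.4
1.025 False -0.6
1.005 False -1.0
0.985 False -1.3
0.965 False -2.1
0.945 False -2.1
0.925 False 2.2
[np.float64(2.2), np.float64(-0.3), np.float64(0.1), np.float64(1.0), np.float64(3.9), np.float64(5.0), np.float64(6.6), np.float64(7.6), np.float64(8.2), np.float64(9.5), np.float64(10.0), np.float64(11.3), np.float64(10.7), np.float64(12.4), np.float64(12.4), np.float64(13.2), np.float64(13.5), np.float64(14.2), np.float64(14.2), np.float64(15.0), np.float64(15.5), np.float64(15.8), np.float64(17.2), np.float64(16.8), np.float64(16.8), np.float64(17.3), np.float64(18.0), np.float64(17.2), np.float64(17.7), np.float64(18.8)] 0.004868075650132069
hold [np.float64(18.3), np.float64(18.5), np.float64(18.4), np.float64(18.7), np.float64(19.9), np.float64(19.1), np.float64(19.8)]
ang 0.9573228757927206 F [  3.9 -19.4   0.6] clock 56.5833
```

```bash
python3 - <<'E'
from push import *
F0=np.load("F0.npy"); *x,b=np.load("st.npy"); x=np.array(x); t=tg(b)
ft=lambda:(np.array(get_state()["contact_force"])-F0)[:2]@t
for i in range(6):
    if ft()<9: break
    x=x+t*.0004; move_l([*x,Z],.02)
print("eased",ft()); let_go(); print("free",np.round(get_state()["contact_force"],1)-F0.round(1))
move_l([*x,.09],.2)
f,T,o=obs((.548,.008),.15,1.5,dict(bush=.04,pin_top=.086,pawl=0))
g=-1.2633+1.0; print(nest_angle(f,T,g))
save(f,"pics/end.png",(200,60,440,300),2.4); print("clock",get_state()["clock"])
for aa in(g,): n=C+.045*np.array([np.cos(aa),np.sin(aa)]); print("flange top pred",w2pix(f,T,[*n,.069]))
E
```

```text
eased 11.104447402071969
free [ 0.8  0.8 -0.1]
bush [ 9.100e-01  3.046e+02  2.491e+02  5.918e-01 -4.400e-03]
bush [ 0.83   86.3    90.7     0.4303 -0.1805]
pin_top [ 9.300e-01  2.890e+02  1.553e+02  4.919e-01 -7.300e-03]
pawl [6.500e-01 3.804e+02 2.048e+02 5.632e-01 7.980e-02]
(np.float64(-0.27328375217754736), array([-0.017, -0.012,  0.024, -0.008]))
clock 60.15
flange top pred [304.82911842 261.69260177]
```

View pics/end.png

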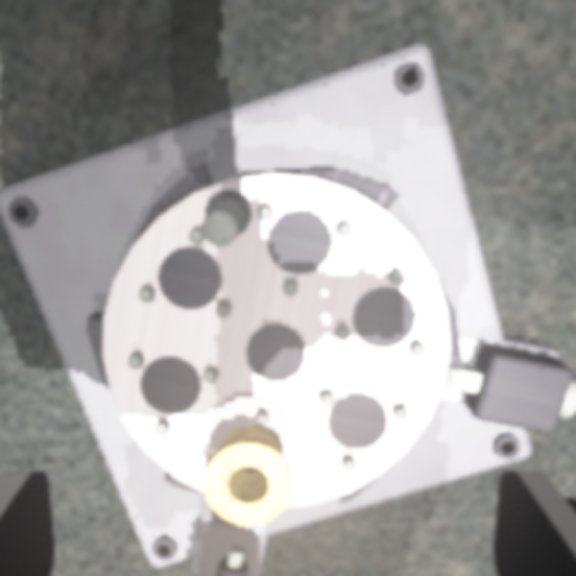

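The bush stands upright in its nest at crop (249,484), directly in front of the gauge head. The flange is within 1 px of the prediction. As a last check I'll compare the base's yaw, from the plate holes, with the nest angle.

```bash
python3 - <<'E'
from ang import *
f,T=shot("wrist")
h=np.array([pix2z(f,T,(200+u/2.4,60+v/2.4),.012)[:2] for u,v in((22,212),(410,77),(507,445),(165,548))])
print("hole centre",h.mean(0)); d=h-h.mean(0); a=np.arctan2(d[:,1],d[:,0]); print("yaw",((a-np.pi/4+np.pi/4)%(np.pi/2)-np.pi/4), "mean gauge ang",np.mean((a)%(np.pi/2)-np.pi/4)-np.pi/6)
print(nest_angle(f,T,-.263), get_state()["clock"])
E
```

```text
hole centre [0.55054613 0.00889895]
yaw [0.25328462 0.24967122 0.25222555 0.25280902] mean gauge ang -0.27160117400073946
(np.float64(-0.273005086044582), array([-0.018, -0.012,  0.013, -0.008])) 60.2
```

```bash
python3 -c "
from cell import *
sign_off(); print(get_state()['clock'])"
```

```text
the job is handed in; nothing more can be done
the job is handed in; nothing more can be done
```

I set the bronze bush in the loading nest, turned the table one place anticlockwise past the pawl, drew it back onto the pawl and let go. I handed in with the clock at about 60 s.

**Last checks**
- **Bush:** it stands upright in its nest in front of the gauge head, with its flange within about 1 px of where it should appear.
- **Table angle:** the nest is at -0.273 rad and the gauge direction, taken from the base plate's holes, is -0.272 rad. The table is therefore in its place to within what I can measure.
- **Pull:** I held 18.3–19.9 N at the pin for about 1.3 s, then eased to about 11 N before opening. While the pin ran back freely, the reading was about 3 N lower than the drag would give. The true pull may therefore have been nearer 21–22 N.

**What went wrong or disagreed**
- **First grasp missed:** the real fingertips sit about 37 mm behind the reported tool point. I touched the bench to measure this and corrected for it; nothing was moved by the miss.
- **Arm angle at contact:** going by the arm's own position, the table stopped on the pawl about 0.04 rad short of its place. The last camera picture doesn't show this, so I put it down to give in the fingers and arm.
- **Bystanders:** I made no separate final check of the loupe, ring gauge and plug gauge. I felt no unexpected contact, and the arm worked well clear of them.

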